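# Seat a tape reel on its drive dog

## Task

On the flat-lying tape deck, the right-hand one of the two big reels, seen from the robot, stands proud because its hub is sitting above the drive dog. With a fingertip in one of its windows turn that reel until the notch in its hub lies over the dog, then press the hub down until the reel is fully home, and take the hand away. Do not lift the reel, do not turn the other reel, and leave the other things where they are.

Things in the scene. Friction and masses are not known exactly. Their poses are not given: they have to be found in the camera images.
- deck: Grey tape deck lying flat, fixed; 330 mm (x) by 460 mm (y), dark top plate 90 mm above the work surface. Origin: centre of its underside, z up. Two reels lie flat on it, axes upright: the proud reel's axis at x = +50, y = -105 mm in the deck's frame, the other's at x = +50, y = +105 mm. Towards its -x edge: a black head cover 26 mm high, low keys, knobs, meters.
- reel_table: Fixed steel disc (does not turn) under the proud reel, 90 mm across, 8 mm high. Origin: on the reel's axis at the deck's top plate, z up, +x along the drive dog. A flat steel strip 9 mm wide continues the dog's line along the top plate to 99 mm off the axis: its end shows beyond the reel's rim. The spindle, 8 mm across, ends 21.5 mm above the top plate, always below the hub's top face.
- dog_top (a point): Middle of the drive dog's top edge, 26 mm off the reel's axis. The dog is an upright radial steel bar on the reel table, 6 mm wide, from 20 to 43 mm off the axis; its top is 17 mm above the deck's top plate and tapers to 3 mm wide over the upper 3 mm.
- reel_centre (a point): Centre of the proud reel's upper hub face, on its axis. Aluminium reel, 178 mm across, 14 mm thick: two 2.5 mm flanges joined by a hub 64 mm across (bore 10 mm). Upper face 31.5 mm above the deck's top plate at the start, 22.5 mm when home. Its spindle guides it: it turns about the upright axis and slides along it without tilting.
- reel_notch (a point): On the upper hub face, in the middle of the notch, 26 mm off the axis. The notch is a slot 10 mm wide through the hub's full thickness, from 18 mm off the axis out to the hub's edge, where it opens into the middle of a window. Only with the notch over the dog can the reel go down.
- reel_window (a point): Middle of the window that the notch opens into, 57 mm off the axis, level with the upper face. Both flanges have three equal windows, one above the other, open right through: 32 to 80 mm off the axis and 76 degrees wide, centred on the notch's direction and 120 degrees either side of it; the webs between them are 44 degrees wide.
- reel_turn (a joint): Turn of the proud reel relative to the reel table, rad, growing anticlockwise seen from above; 0 (or a full turn, 6.283) = notch over dog. Turns either way without stop; light friction (about 0.03 N m), stays where it is left.
- reel (a joint): How far the proud reel has been pressed down its spindle, m: 0 at the start, 0.009 = home, negative = lifted. A snug fit: about 4 to 5 N downward moves it, and it stays where it is left.
- other_reel_rim (a point): Point on the rim (85 mm off its axis, upper face) of the other reel, which is alike but already home, its upper face 22.5 mm above the deck's top plate. It turns freely if touched: leave it alone.
- cleaner: Small amber bottle, 32 mm across, 60 mm high, standing loose on the deck behind the reels, midway between them. Origin: centre of its underside.
- adapter: Black hub adapter like a knob, 50 mm across, 30 mm high, standing loose on the deck between the reels and the head cover. Origin: centre of its underside.
- screwdriver: Screwdriver, 190 mm long, lying loose on the table to the right of the deck.
- brush: Cleaning brush with a wooden handle, lying loose on the table to the left of the deck.
- tape_box: Flat cardboard tape box, 180 x 180 x 18 mm, lying loose on the table to the right of the deck. Origin: centre of its underside.
- mug: White mug, 80 mm across, 90 mm high, on the table to the left of the deck. Origin: centre of its underside.
- small_reel: Spare grey plastic reel, 127 mm across, 14 mm thick, lying loose on the table to the left of the deck. Origin: centre of its underside.

How it is judged:
By the outcome, as a careful person would: the job done as asked, in the order asked, and still so for the second after the job is handed in, with the robot touching nothing.
It also fails if it takes over 53 s, if anything falls off the work surface, if the arm or the gripper's body presses on something with over 40 N, if the wrist force passes 120 N, or if a joint passes its speed limit or range.

## Robot

A 6-joint arm with a two-finger parallel gripper is mounted at the origin on the work surface. World frame = base frame: x ahead of the robot, y to its left, z up, the work surface at z = 0. Lengths are in m, angles in rad, forces in N, time in s.
With the tool pointing down it reaches from about 0.3 to 0.85 m from the base axis. Payload 4.2 kg.
Tool frame: the origin (TCP) lies midway between the tips of the shut fingers; the grasp point (between the pads) lies 19 mm behind it; x points along the fingers, y is the direction in which the jaws open and shut, and the axes are right-handed (so a half turn about x gives the same grasp; the last joint's range is limited). The gripper opens to 91 mm and grips with 3 to 60 N. Pads are 32 mm wide; open, the fingers measure 118 mm over their backs; the gripper's body (76 mm by 178 mm) begins 60 mm behind the grasp point.
Start: joints at [-1.22, 0.32, 1.565, -0, 1.257, -0.02], TCP at [0.208, -0.536, 0.181] pointing down, gripper open.
Joint ranges: [-3.11, 3.11], [-0.84, 2.01], [0.21, 2.61], [-1.34, 4.49], [0.05, 2.63], [-2.56, 2.56]. Speed limits (rad/s): [2.57, 2.57, 3.14, 3.14, 3.14, 3.14].

## Interface

Orientations are given as a unit quaternion [w, x, y, z].
In Python, from cell import manip gives the robot as it stands.
- The arm moves only by the tool carry_out, never from a script. Its argument "rows" is one flat list of numbers, 4 for each row, row after row: the shift along the tool's x, y, z in units of 50 mm (1.0 is 50 mm), then the turn about the tool's x in units of 8 degrees (1.0 is 8 degrees). In form: [tx, ty, tz, spin, tx, ty, tz, spin, ...]. A call has 1 to 8 rows; each row is the pose to reach, as a shift and turn from the pose commanded when the call began, along the tool's axes at that moment; what a row does not reach only later rows make up. A row lasts 1/10 s, in which the tool goes at most 50 mm and 8.59 degrees, less where a joint would pass 70% of its speed; a pose out of reach is approached as far as the arm can. A call with a gripper value outside its range is refused whole. "grip" is the finger opening in mm, from 0 to 91.2, set as the call begins (left out, the last holds). The fingers move at their own pace and stop on an object; the grip force is fixed at half the most. Time passes only in rows, so rows that repeat a pose let the fingers close. It gives the time, the measured TCP pose, the force and the opening at its end, in the units of the state.
- manip.observe(): the state, without advancing time (a new reading comes with each control period).
- manip.grab_frame(name): name is "scene" or "top" or "wrist"; returns the picture (480x640x3 uint8, red, green, blue); there is no depth.
- manip.camera_params(name): a dict with "fx", "fy", "cx", "cy" (pixels), "world_from_camera" (4x4, takes a point from camera to world coordinates). Camera axes: x right, y down, z forward; pixel columns grow to the right and rows downward; lengths in m; the calibration is good to about 2 mm. A picture is of the moment at which its call begins: read the wrist's pose just before it. camera_params takes no time and is no camera call; for the wrist camera it gives the pose at the moment of the call.
- manip.hand_in(): hands the job in, once; it reports no verdict.
Trained networks look in the newest picture that a camera, given by its name, has taken for a name from the list of things; names that differ only in an ending like _2 or _b are one class to them, and where a whole thing is asked for, a point or a joint stands for the part that bears it (a point fixed in the world has none). Each returns a list of dicts, best first, with "p" (0 to 1); they miss things now and then, are a little off and sometimes report something else, mostly with a low value. They report only what shows in the picture. A call takes as long as a camera call.
- manip.silhouettes(camera, target): "pixels" (480x640 bool, what is visible of it) and "rect" ([centre column, centre row, width, height] in pixels, round what is visible of it).
The state is a dict: "time_s": time; "joint_positions": joint angles; "joint_velocities": joint speeds; "tau": joint torques, N m; "tcp_pos": TCP position; "orientation": TCP orientation; "ft_force": force on the tool from outside, world axes, zero at the start; "torque": the same for the moment, N m; "finger_gap": finger opening in m.
Only numpy, scipy, OpenCV 4.12 (cv2) and the standard library are available. Lean on these libraries where they do the work, as an engineer would, in place of code of your own. Each camera call takes 0.05 s, during which the arm holds its last target. There are 200 camera calls.

## Working session

There is one attempt and no reset: what is moved stays moved. The work goes in short steps, Python scripts to look and compute and a tool call to move; the robot and the scene stay as the last step left them, time stands still between calls to the robot, and variables do not carry over. Pictures are saved under pics/ and viewed, about 8 in all and at most 12, crops included, and the job is handed in when it is done.

Besides the shell and the picture viewer there is one more tool, called after "Call:" in YAML: its name, and indented under it one key for each argument. carry_out: Moves the arm, as the interface text tells. Its arguments: {"type":"object","properties":{"rows":{"type":"array"},"grip":{"type":"number"}},"required":["rows"]}

```bash
mkdir -p pics; python3 - <<'E'
from cell import manip
import cv2,numpy as np
s=manip.observe();print(s['time_s'],s['tcp_pos'],s['orientation'],s['finger_gap'])
for n in ['top','scene']:
    im=manip.grab_frame(n);cv2.imwrite(f'pics/{n}0.png',im[...,::-1])
    c=manip.camera_params(n);print(n,c['fx'],c['cx'],c['cy'],np.round(c['world_from_camera'],4).tolist())
    for t in ['deck','reel_centre','reel_notch','reel_window','dog_top','reel_table','cleaner','adapter']:
        r=manip.silhouettes(n,t);print(t,[(round(d['p'],2),np.round(d['rect'],1).tolist(),int(d['pixels'].sum())) for d in r[:2]])
E
```

```text
0.0 [ 0.20815017 -0.53538173  0.18011579] [-0.1297144  -0.69489081 -0.13097033  0.69508827] 0.09126547251551971
top 436.96942964197405 324.3118097458641 241.37268251442973 [[-0.1198, -0.9711, 0.2064, 0.2944], [-0.9928, 0.1172, -0.0246, 0.0769], [-0.0003, -0.2078, -0.9782, 1.2447], [0.0, 0.0, 0.0, 1.0]]
deck [(0.57, [353.7, 252.4, 184.0, 125.9], 18974)]
reel_centre [(0.59, [395.8, 231.6, 60.6, 65.4], 2024), (0.56, [175.6, 333.0, 27.8, 73.4], 952)]
reel_notch [(0.56, [396.1, 230.6, 64.1, 70.9], 2213)]
reel_window [(0.73, [396.0, 231.8, 70.7, 70.3], 2152)]
dog_top [(0.81, [393.6, 229.6, 64.3, 65.3], 2305), (0.62, [496.1, 273.1, 57.9, 40.5], 329)]
reel_table [(0.95, [397.7, 231.6, 63.4, 72.4], 2426), (0.72, [396.8, 233.8, 68.7, 69.2], 2134)]
cleaner [(0.43, [395.7, 230.7, 67.0, 70.7], 2268)]
adapter [(0.64, [354.4, 260.3, 19.4, 22.0], 255)]
scene 481.4068432456523 324.4990371131583 243.22229547977037 [[0.2234, 0.7867, -0.5754, 1.391], [0.9746, -0.1891, 0.1198, -0.1096], [-0.0146, -0.5876, -0.809, 1.3278], [0.0, 0.0, 0.0, 1.0]]
deck [(0.95, [293.4, 257.9, 160.4, 102.0], 12748)]
reel_centre [(0.88, [258.1, 260.2, 55.9, 49.1], 1488)]
reel_notch [(0.57, [257.4, 260.9, 56.3, 52.2], 1699), (0.34, [327.6, 255.9, 61.2, 54.6], 1775)]
reel_window [(0.71, [259.0, 260.1, 60.6, 51.6], 1588)]
dog_top [(0.67, [258.9, 260.9, 60.7, 50.3], 1863)]
reel_table [(0.59, [257.7, 260.0, 58.2, 53.8], 1763)]
cleaner []
adapter [(0.57, [294.0, 240.5, 15.4, 11.8], 159), (0.32, [293.8, 257.9, 157.6, 102.0], 12724)]
```

View pics/top0.png

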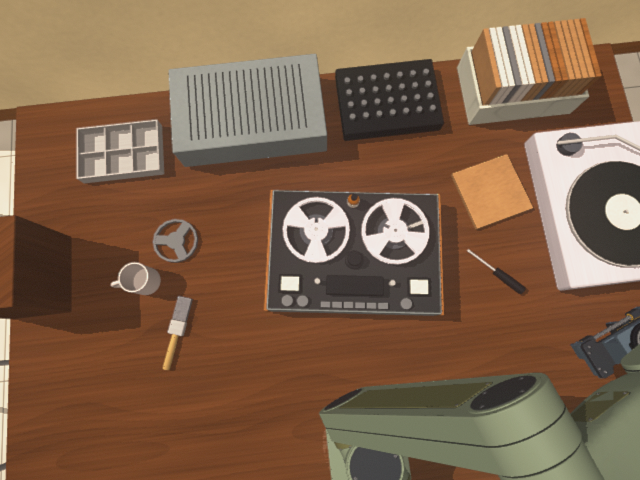

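View pics/scene0.png

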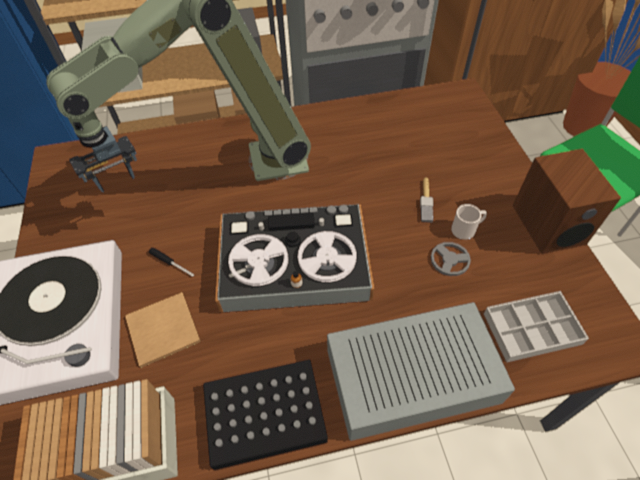

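The top view shows the right-hand (proud) reel centred near (396,231), the other at (316,230), the bottle at (353,200) and the adapter at (355,260). The scene view shows the same reel at (258,260), on the robot's right. Next I'll work out world positions and enlarge the reel.

```bash
cat > h.py <<'E'
from cell import manip
import cv2,numpy as np
def ray(c,u,v,z):
    T=np.array(c['world_from_camera']);d=T[:3,:3]@[(u-c['cx'])/c['fx'],(v-c['cy'])/c['fy'],1]
    return T[:3,3]+d*(z-T[2,3])/d[2]
def proj(c,P):
    T=np.array(c['world_from_camera']);q=(np.atleast_2d(P)-T[:3,3])@T[:3,:3]
    return np.c_[q[:,0]/q[:,2]*c['fx']+c['cx'],q[:,1]/q[:,2]*c['fy']+c['cy']]
def rect(c,im,cen,z,half,n=600,f='pics/r.png',ang=0):
    # orthorectified: up=+x world(rot ang), left=+y
    ca,sa=np.cos(ang),np.sin(ang);ex=np.array([ca,sa,0]);ey=np.array([-sa,ca,0])
    C=np.array([*cen[:2],z]);W=[C+half*(a*ex+b*ey) for a,b in ((1,1),(1,-1),(-1,-1),(-1,1))]
    H=cv2.getPerspectiveTransform(proj(c,W).astype(np.float32),np.float32([[0,0],[n,0],[n,n],[0,n]]))
    cv2.imwrite(f,cv2.warpPerspective(im,H,(n,n),flags=cv2.INTER_CUBIC)[...,::-1])
E
python3 - <<'E'
from h import *
for n,a,b in [('top',(396,231.3),(316,230)),('scene',(258.2,260.3),(327.6,255.9))]:
    c=manip.camera_params(n)
    A=ray(c,*a,.1215);B=ray(c,*b,.1125);print(n,A,B,np.linalg.norm((A-B)[:2]),np.arctan2(*(B-A)[1::-1])-np.pi/2)
im=cv2.imread('pics/top0.png')[...,::-1];c=manip.camera_params('top')
A=ray(c,396,231.3,.1215);rect(c,im,A,.1215,.125,f='pics/rt.png')
print(proj(c,A))
s=manip.observe();from scipy.spatial.transform import Rotation as R
q=s['orientation'];print(R.from_quat(np.r_[q[1:],q[0]]).as_matrix().round(3))
E
```

```text
top [ 0.53571478 -0.14253696  0.1215    ] [0.56670461 0.0666993  0.1125    ] 0.2115187463654966 -0.14704034458072868
scene [ 0.5483396  -0.14045628  0.1215    ] [0.5755453  0.06881159 0.1125    ] 0.21102888745748463 -0.12927912805927555
[[396.  231.3]]
[[ 0.     0.362 -0.932]
 [-0.    -0.932 -0.362]
 [-1.     0.    -0.   ]]
```

View pics/rt.png

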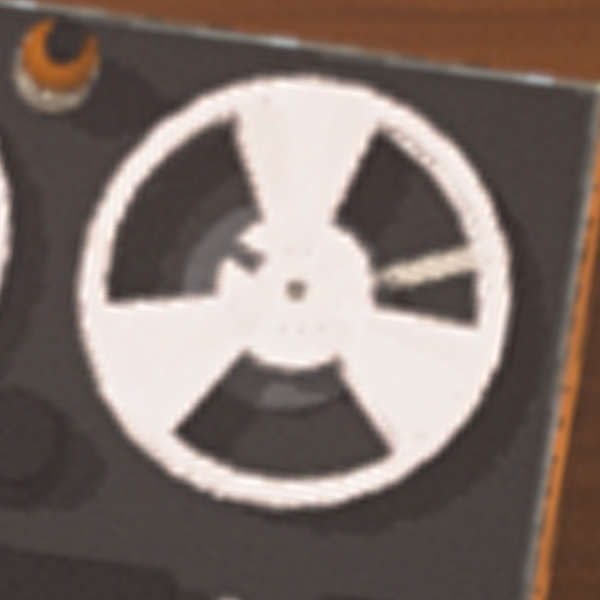

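Seen from above, the reel axis is near (0.541, -0.141), the notch heading is about +55° and the strip/dog heading about -76°. So I need to turn the reel about 131° clockwise. The centre estimates from the two cameras differ by several mm, so I'll move in for a look with the wrist camera.

Call:
carry_out:
  rows: [-1,0,0,0,-1.6,-0.5,-0.8,0,-1.6,-1,-1.6,0.5,-1.6,-1.5,-2.4,1,-1.6,-2,-3.2,1.5,-1.6,-2.5,-4,2,-1.6,-3,-4.8,2.65,-1.6,-3.2,-5.2,2.65]
  grip: 0

```text
time_s: 1.7
tcp_pos: [0.3942, -0.2896, 0.2613]
orientation: [0.001, 0.707, 0.001, -0.707]
ft_force: [0.2, -1.3, -1.2]
finger_gap: 0.0301
```

```bash
python3 - <<'E'
from h import *
from scipy.spatial.transform import Rotation as R
s=manip.observe();q=s['orientation'];print(s['time_s'],s['tcp_pos'],R.from_quat(np.r_[q[1:],q[0]]).as_matrix().round(3),s['ft_force'])
c=manip.camera_params('wrist');print(c['fx'],c['cx'],c['cy'],np.round(c['world_from_camera'],3))
E
```

```text
1.7 [ 0.39416098 -0.28957764  0.26127038] [[ 0.001  0.002 -1.   ]
 [ 0.001 -1.    -0.002]
 [-1.    -0.001 -0.001]] [ 0.23355523 -1.29889831 -1.22328654]
358.9044653561047 320.3213256940696 237.76617840766235 [[ 0.002 -0.965 -0.263  0.469]
 [-1.    -0.002  0.001 -0.289]
 [-0.002  0.263 -0.965  0.466]
 [ 0.     0.     0.     1.   ]]
```

Call:
carry_out:
  rows: [0,-0.8,-0.3,0,0,-1.6,-0.6,0,0,-2.4,-0.9,0,0,-2.98,-1.12,0,0,-2.98,-1.12,0,0,-2.98,-1.12,0]

```text
time_s: 2.3
tcp_pos: [0.4486, -0.1433, 0.261]
orientation: [-0.001, -0.707, -0.001, 0.707]
ft_force: [0.2, -0.7, 0.1]
finger_gap: 0.0003
```

```bash
python3 - <<'E'
from h import *
s=manip.observe();print(s['time_s'],s['tcp_pos'],s['ft_force'])
c=manip.camera_params('wrist');im=manip.grab_frame('wrist');cv2.imwrite('pics/w1.png',im[...,::-1])
np.save('w1.npy',c['world_from_camera'])
for t in ['reel_centre','reel_table']:
    r=manip.silhouettes('wrist',t);print(t,[(round(d['p'],2),np.round(d['rect'],1).tolist()) for d in r[:2]])
rect(c,im,(.542,-.1405),.1215,.125,f='pics/rw1.png')
E
```

```text
2.3 [ 0.44863016 -0.14332262  0.26100668] [ 0.22282461 -0.68950636  0.12253954]
reel_centre [(0.58, [316.9, 113.8, 193.5, 204.7])]
reel_table [(0.74, [320.0, 113.5, 198.3, 207.0])]
```

View pics/rw1.png

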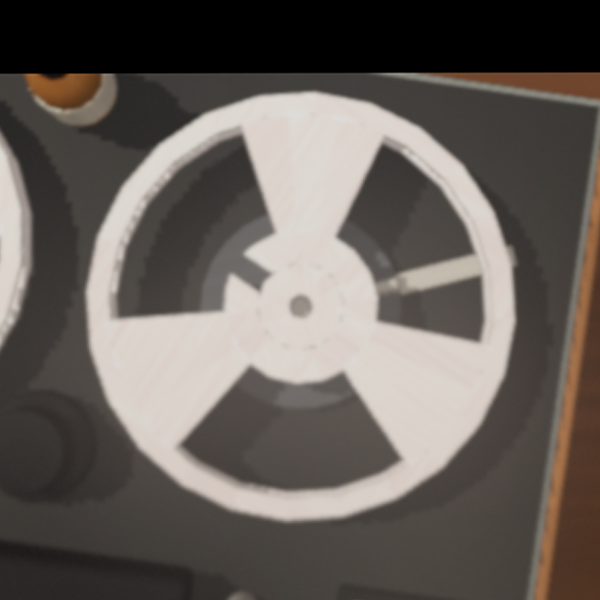

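The wrist view, rectified on the reel's upper face, puts the axis at px (301,306), so (0.5395, -0.1409). The notch heads +56.1°. The strip end at px (514,257) gives a dog heading of -76.4° at a radius of 99 mm, matching the spec. I'll have a script propose arc waypoints in tool units.

```bash
cat >> h.py <<'E'
C=np.array([.5395,-.1409])
def way(p0,pts):  # world waypoints -> tool units (tool x=-Z,y=-Y,z=-X)
    return [[round(float(-(p[2]-p0[2])/.05),2),round(float(-(p[1]-p0[1])/.05),2),round(float(-(p[0]-p0[0])/.05),2)] for p in pts]
def arc(r,degs,z): return [np.r_[C+r*np.array([np.cos(np.radians(d)),np.sin(np.radians(d))]),z] for d in degs]
E
python3 - <<'E'
from h import *
p=manip.observe()['tcp_pos'];print(p)
print(way(p,arc(.056,[70],.14)+arc(.056,[70],.112)))
for ds in ([70,64,58,52,46,40,34,28],[28,22,16,10,4,-2,-8,-14],[-14,-20,-26,-32,-38,-44,-50,-56],[-56,-62,-68,-74,-80,-84,-88,-91]):
    a=arc(.056,ds,.112);print(way(arc(.056,[ds[0]],.112)[0],a[1:]))
E
```

```text
[ 0.44828848 -0.14448514  0.2609383 ]
[[2.42, -1.12, -2.21], [2.98, -1.12, -2.21]]
[[-0.0, 0.05, -0.11], [-0.0, 0.1, -0.21], [-0.0, 0.17, -0.31], [-0.0, 0.25, -0.39], [-0.0, 0.33, -0.47], [-0.0, 0.43, -0.55], [-0.0, 0.53, -0.61]]
[[-0.0, 0.11, -0.05], [-0.0, 0.22, -0.09], [-0.0, 0.33, -0.11], [-0.0, 0.45, -0.13], [-0.0, 0.56, -0.13], [-0.0, 0.68, -0.12], [-0.0, 0.8, -0.1]]
[[-0.0, 0.11, 0.03], [-0.0, 0.22, 0.08], [-0.0, 0.32, 0.14], [-0.0, 0.42, 0.2], [-0.0, 0.51, 0.28], [-0.0, 0.59, 0.37], [-0.0, 0.66, 0.46]]
[[-0.0, 0.06, 0.1], [-0.0, 0.11, 0.21], [-0.0, 0.15, 0.32], [-0.0, 0.17, 0.43], [-0.0, 0.19, 0.51], [-0.0, 0.19, 0.59], [-0.0, 0.19, 0.65]]
```

Call:
carry_out:
  rows: [0,-0.56,-0.8,0,0,-1.12,-1.6,0,0,-1.12,-2.21,0,0.8,-1.12,-2.21,0,1.6,-1.12,-2.21,0,2.3,-1.12,-2.21,0,2.3,-1.12,-2.21,0,2.3,-1.12,-2.21,0]

```text
time_s: 3.25
tcp_pos: [0.5593, -0.0885, 0.1465]
orientation: [-0.0, 0.707, -0.0, -0.707]
ft_force: [0.3, 0.0, 0.8]
finger_gap: 0.0001
```

```bash
python3 - <<'E'
from h import *
im=manip.grab_frame('wrist')
s=manip.observe();p=s['tcp_pos'];print(p,s['ft_force'],C+.056*np.array([np.cos(1.2217),np.sin(1.2217)]))
print(way(p,arc(.056,[70],.112)))
E
```

```text
[ 0.5603258  -0.08848732  0.14777671] [ 0.62023707 -0.2265109   1.13149288] [ 0.55865473 -0.0882778 ]
[[0.72, -0.0, 0.03]]
```

Call:
carry_out:
  rows: [0.35,0,0.03,0,0.7,0,0.03,0,0.7,0,0.03,0,0.7,0,0.03,0]

```text
time_s: 3.7
tcp_pos: [0.5589, -0.0879, 0.113]
orientation: [0.0, 0.708, -0.0, -0.706]
ft_force: [0.3, 0.0, 0.8]
finger_gap: 0.0001
```

No force, and the fingertip is in the window. I'll follow the arc now.

Call:
carry_out:
  rows: [0,0.05,-0.11,0,0,0.1,-0.21,0,0,0.17,-0.31,0,0,0.25,-0.39,0,0,0.33,-0.47,0,0,0.43,-0.55,0,0,0.53,-0.61,0]

```text
time_s: 4.4
tcp_pos: [0.5885, -0.1145, 0.1108]
orientation: [-0.0, -0.707, -0.0, 0.707]
ft_force: [-0.2, -0.3, -0.0]
finger_gap: 0.0005
```

Call:
carry_out:
  rows: [0,0.11,-0.05,0,0,0.22,-0.09,0,0,0.33,-0.11,0,0,0.45,-0.13,0,0,0.56,-0.13,0,0,0.68,-0.12,0,0,0.8,-0.1,0]

```text
time_s: 5.1
tcp_pos: [0.593, -0.1545, 0.111]
orientation: [0.0, 0.707, 0.0, -0.707]
ft_force: [0.1, 0.2, 0.1]
finger_gap: 0.0005
```

Call:
carry_out:
  rows: [0,0.11,0.03,0,0,0.22,0.08,0,0,0.32,0.14,0,0,0.42,0.2,0,0,0.51,0.28,0,0,0.59,0.37,0,0,0.66,0.46,0]

```text
time_s: 5.8
tcp_pos: [0.5697, -0.1873, 0.111]
orientation: [-0.0, -0.707, -0.0, 0.707]
ft_force: [-1.1, 0.3, -0.3]
finger_gap: 0.0007
```

Call:
carry_out:
  rows: [0,0.06,0.1,0,0,0.11,0.21,0,0,0.15,0.32,0,0,0.17,0.43,0,0,0.19,0.51,0,0,0.19,0.56,0,0,0.19,0.6,0,0,0.19,0.6,0]

```text
time_s: 6.6
tcp_pos: [0.54, -0.1964, 0.111]
orientation: [0.0, 0.707, 0.0, -0.707]
ft_force: [0.8, -0.0, 1.1]
finger_gap: 0.0004
```

```bash
python3 - <<'E'
from h import *
s=manip.observe();print(s['tcp_pos'],s['ft_force'])
c=manip.camera_params('top');im=manip.grab_frame('top')
rect(c,im,(.542,-.1405),.1215,.125,f='pics/t2.png')
c=manip.camera_params('wrist');im=manip.grab_frame('wrist')
rect(c,im,(.52,-.1405),.1215,.125,f='pics/w2.png')
a=[cv2.resize(cv2.imread(f'pics/{f}.png'),(400,400)) for f in('t2','w2')];cv2.imwrite('pics/tw2.png',np.hstack(a))
E
```

```text
[ 0.53999837 -0.19640533  0.11100449] [ 0.78261717 -0.01436569  1.10830914]
```

View pics/tw2.png

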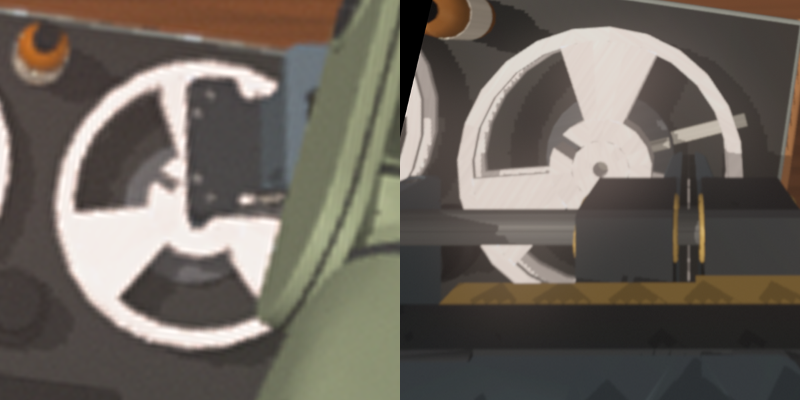

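The reel has not turned: the notch still heads about 57° in both views, yet the finger is now at about -90°. I'll check the finger's height against the reel using the scene view and the raw wrist view.

```bash
python3 - <<'E'
from h import *
a=manip.grab_frame('scene');b=manip.grab_frame('wrist')
c=manip.camera_params('scene');print(proj(c,np.r_[manip.observe()['tcp_pos']]))
cs=cv2.resize(a[180:330,180:330],(600,600),interpolation=cv2.INTER_CUBIC)
cv2.imwrite('pics/s3.png',np.hstack([cs,cv2.resize(b[0:480,220:380],(200,600))])[...,::-1])
c=manip.camera_params('wrist');print(proj(c,np.r_[manip.observe()['tcp_pos']]))
E
```

```text
[[240.00154313 263.67469382]]
[[321.50743577 267.54764919]]
```

View pics/s3.png

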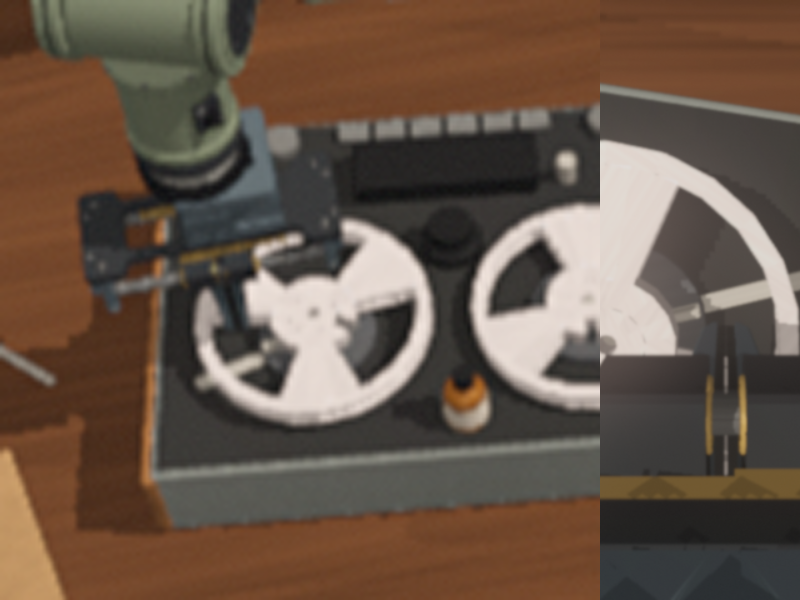

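The finger is at its measured place inside the right-hand window, but the reel has not followed. I'll test contact directly: go slightly deeper, push on clockwise, then look at force and picture.

Call:
carry_out:
  rows: [0.08,0,0,0,0.08,0,0.1,0,0.08,-0.02,0.2,0,0.08,-0.04,0.3,0,0.08,-0.06,0.39,0]

```text
time_s: 7.3
tcp_pos: [0.52, -0.1934, 0.107]
orientation: [-0.0, -0.707, -0.0, 0.707]
ft_force: [0.6, 0.2, -0.2]
finger_gap: 0.0006
```

```bash
python3 - <<'E'
from h import *
s=manip.observe();print(s['tcp_pos'],s['ft_force'],s['torque'])
c=manip.camera_params('wrist');im=manip.grab_frame('wrist')
rect(c,im,(.52,-.1405),.1215,.125,f='pics/w4.png')
b=manip.grab_frame('scene')
cv2.imwrite('pics/w4s.png',np.hstack([cv2.resize(cv2.imread('pics/w4.png'),(400,400)),cv2.resize(b[215:315,195:295],(400,400),interpolation=cv2.INTER_CUBIC)[...,::-1]]))
E
```

```text
[ 0.52004501 -0.19337223  0.10702746] [ 0.58528457  0.20590963 -0.22699586] [0.03519875 0.00648299 0.01383133]
```

View pics/w4s.png

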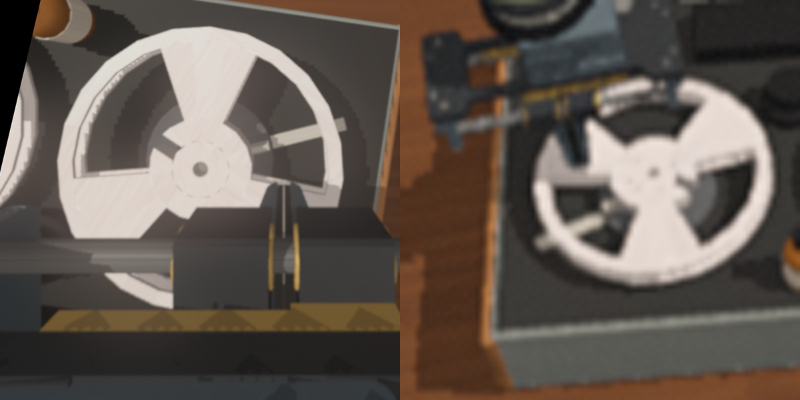

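The reel still hasn't moved, and the finger appears over the web although its reading is z = 0.107. I'll compare the visible tip with the projected TCP at several heights in the raw images.

```bash
python3 - <<'E'
from h import *
p=np.array(manip.observe()['tcp_pos']);out=[]
for n,h in(('wrist',60),('scene',25)):
    c=manip.camera_params(n);im=manip.grab_frame(n)[...,::-1]
    u=proj(c,p)[0];x0,y0=int(u[0]-h),int(u[1]-h);k=400/(2*h)
    cr=cv2.resize(np.ascontiguousarray(im[y0:y0+2*h,x0:x0+2*h]),(400,400),interpolation=cv2.INTER_CUBIC)
    for z,col in((.107,(0,0,255)),(.1215,(0,255,0)),(.136,(255,0,0))):
        q=((proj(c,[p[0],p[1],z])[0]-[x0,y0]+.5)*k).astype(int);cv2.circle(cr,tuple(map(int,q)),4,col,-1);print(n,z,q)
    out.append(cr)
cv2.imwrite('pics/m5.png',np.hstack(out))
E
```

```text
wrist 0.107 [203 203]
wrist 0.1215 [203 232]
wrist 0.136 [203 266]
scene 0.107 [207 210]
scene 0.1215 [201 188]
scene 0.136 [195 167]
```

View pics/m5.png

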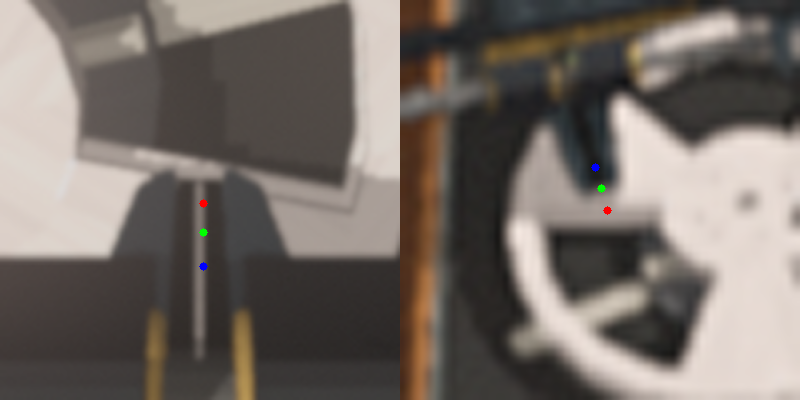

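Call:
carry_out:
  rows: [0.02,0,0,0,0.04,0,0,0,0.06,0,0,0,0.08,0,0,0]

```text
time_s: 7.9
tcp_pos: [0.5207, -0.1935, 0.1028]
orientation: [-0.0, -0.707, -0.0, 0.707]
ft_force: [-0.3, -0.8, 0.8]
finger_gap: 0.0004
```

```bash
python3 - <<'E'
from h import *
for i in range(2):
    im=manip.grab_frame('wrist')
    s=manip.observe();print(s['tcp_pos'],s['ft_force'],s['torque'],s['finger_gap'],s['tau'],s['joint_positions'])
E
```

```text
[ 0.5205617  -0.19346381  0.10259229] [ 0.482463   -0.6187695  -0.22504107] [ 0.07329034  0.04025659 -0.02065933] 0.0003301344808586164 [ 2.16730521e-03 -4.12052429e+01 -2.13732487e+01  5.51614410e-02
 -7.83679797e-02  2.27936607e-04] [-3.76500306e-01  3.50653467e-01  1.72807025e+00 -5.91984999e-05
  1.06329964e+00  1.19357830e+00]
[ 0.52053021 -0.19346339  0.10271179] [ 0.42721768 -0.19063734  0.48703882] [0.04814212 0.0205798  0.00507129] 0.0006285423290311546 [ 1.17911724e-03 -4.08021462e+01 -2.11393511e+01  5.40371623e-02
 -7.32226367e-02  1.48452086e-04] [-3.76527542e-01  3.50488076e-01  1.72799173e+00 -4.69802830e-05
  1.06352363e+00  1.19355872e+00]
```

```bash
python3 - <<'E'
from h import *
a=cv2.imread('pics/w1.png');b=manip.grab_frame('wrist')[...,::-1]
out=[]
for i in(a,b):
    cr=cv2.resize(np.ascontiguousarray(i[215:335,262:382]),(400,400),interpolation=cv2.INTER_CUBIC)
    for r in (0,100,200,300): cv2.line(cr,(0,r),(15,r),(0,0,255),1)
    out.append(cr)
cv2.imwrite('pics/m6.png',np.hstack(out))
E
```

```text
(no output)
```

View pics/m6.png

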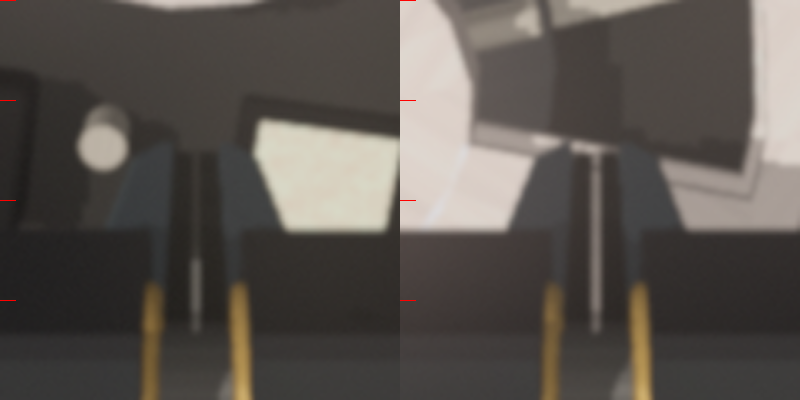

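The fingertip looks the same in the wrist view hovering and now, so it is not hidden by the web: it is still above the reel. The real tip must sit some 15–20 mm above the reported TCP. I'll probe downward on the web to find the offset.

Call:
carry_out:
  rows: [0.02,0,0,0,0.04,0,0,0,0.06,0,0,0,0.06,0,0,0]

```text
time_s: 8.45
tcp_pos: [0.5205, -0.1935, 0.0998]
orientation: [-0.0, -0.707, -0.0, 0.707]
ft_force: [-0.5, -0.0, 0.0]
finger_gap: 0.0007
```

Call:
carry_out:
  rows: [0.02,0,0,0,0.04,0,0,0,0.06,0,0,0,0.06,0,0,0]

```text
time_s: 8.85
tcp_pos: [0.5205, -0.1935, 0.0968]
orientation: [-0.0, -0.707, -0.0, 0.707]
ft_force: [-0.2, 0.1, 0.4]
finger_gap: 0.0004
```

Call:
carry_out:
  rows: [0.02,0,0,0,0.04,0,0,0,0.06,0,0,0,0.06,0,0,0]

```text
time_s: 9.25
tcp_pos: [0.5205, -0.1934, 0.0938]
orientation: [-0.0, -0.707, -0.0, 0.707]
ft_force: [-0.2, -0.5, 0.0]
finger_gap: 0.0004
```

```bash
python3 - <<'E'
from h import *
s=manip.observe();print(s['tcp_pos'],s['ft_force'])
p=np.array(s['tcp_pos']);out=[]
b=manip.grab_frame('wrist')[...,::-1];a=manip.grab_frame('scene')[...,::-1]
c=manip.camera_params('scene');h=25
u=proj(c,p)[0];x0,y0=int(u[0]-h),int(u[1]-h)
cr=cv2.resize(np.ascontiguousarray(a[y0:y0+50,x0:x0+50]),(400,400),interpolation=cv2.INTER_CUBIC)
q=(u-[x0,y0]+.5)*8;cv2.circle(cr,tuple(map(int,q)),4,(0,0,255),-1)
cv2.imwrite('pics/m7.png',np.hstack([cv2.resize(b[155:335,232:412],(400,400),interpolation=cv2.INTER_CUBIC),cr]))
E
```

```text
[ 0.52053642 -0.19344545  0.09378449] [-0.16362305 -0.45360457  0.00276158]
```

View pics/m7.png

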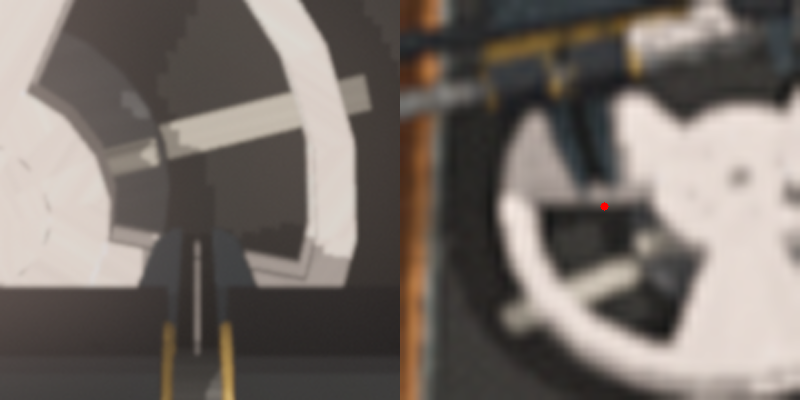

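Still free, and the tip looks unoccluded. I'll keep probing by touch, in small steps.

Call:
carry_out:
  rows: [0.02,0,0,0,0.04,0,0,0,0.06,0,0,0,0.06,0,0,0]

```text
time_s: 9.75
tcp_pos: [0.5205, -0.1935, 0.0908]
orientation: [-0.0, -0.707, -0.0, 0.707]
ft_force: [0.4, 0.3, 0.5]
finger_gap: 0.0001
```

Call:
carry_out:
  rows: [0.02,0,0,0,0.04,0,0,0,0.06,0,0,0,0.06,0,0,0]

```text
time_s: 10.15
tcp_pos: [0.5208, -0.1936, 0.0883]
orientation: [0.0, 0.707, 0.0, -0.707]
ft_force: [-0.6, 0.2, 2.7]
finger_gap: 0.0003
```

Contact comes at reading 0.0883 with 2.7 N. If that is the web's upper face (0.1215), the true tip is 33 mm above the reported TCP. The wrist ray through the visible tip supports this: it gives a 16 mm half-width, which is the pad width, only at that height. The scene view and the unmoved reel agree too. To test it, I'll shift to the middle of the right-hand window and go below this reading; that should be free.

Call:
carry_out:
  rows: [-0.1,0,0,0,-0.1,0,-0.3,0,-0.1,-0.03,-0.6,0,-0.1,-0.03,-0.83,0,-0.1,-0.03,-0.83,0,0,-0.03,-0.83,0,0.06,-0.03,-0.83,0,0.12,-0.03,-0.83,0]

```text
time_s: 10.95
tcp_pos: [0.5613, -0.1919, 0.0815]
orientation: [-0.0, -0.707, -0.0, 0.707]
ft_force: [-0.4, -0.9, -0.4]
finger_gap: 0.0003
```

```bash
python3 - <<'E'
from h import *
manip.grab_frame('wrist')
s=manip.observe();p=s['tcp_pos'];print(s['time_s'],p,s['ft_force'],s['joint_positions'])
# finger heading at end for corner contact with edge at 125.7
for hy in(5,13.5):
  for f in range(160,125,-1):
    c=56*np.array([np.cos(np.radians(f)),np.sin(np.radians(f))])
    a=min(np.degrees(np.arctan2(c[1]+j*hy,c[0]+i*16))%360 for i in(-1,1) for j in(-1,1))
    if a<=125.7: print('end',hy,f);break
z=p[2]
for ds in ([-66,-74,-82,-90,-98,-106,-114,-122],[-122,-130,-138,-146,-154,-162,-170,-178],[-178,-184,-190,-196,-200,-204,-207,-210]):
    a=arc(.056,ds,z);print(way(a[0],a[1:]))
E
```

```text
11.0 [ 0.56110175 -0.19182829  0.08099998] [-0.30393044  0.10863044 -0.40534621] [-3.48758892e-01  4.25915013e-01  1.66631252e+00 -1.04726752e-04
  1.05115491e+00  1.22160042e+00]
end 5 142
end 13.5 147
[[-0.0, 0.05, 0.15], [-0.0, 0.09, 0.3], [-0.0, 0.1, 0.46], [-0.0, 0.09, 0.61], [-0.0, 0.05, 0.76], [-0.0, -0.0, 0.91], [-0.0, -0.07, 1.05]]
[[-0.0, -0.09, 0.13], [-0.0, -0.2, 0.24], [-0.0, -0.32, 0.34], [-0.0, -0.46, 0.41], [-0.0, -0.6, 0.47], [-0.0, -0.76, 0.51], [-0.0, -0.91, 0.53]]
[[-0.0, -0.12, -0.0], [-0.0, -0.23, -0.02], [-0.0, -0.35, -0.04], [-0.0, -0.42, -0.07], [-0.0, -0.49, -0.1], [-0.0, -0.55, -0.12], [-0.0, -0.6, -0.15]]
```

It is free at reading 0.081, below the deck's own top plate, so the offset is confirmed: the tip is about 33 mm above the reading, now near 0.114 and inside the window. Pushing clockwise along the arc.

Call:
carry_out:
  rows: [0,0.05,0.15,0,0,0.09,0.3,0,0,0.1,0.46,0,0,0.09,0.61,0,0,0.05,0.76,0,0,0,0.91,0,0,-0.07,1.05,0]

```text
time_s: 11.7
tcp_pos: [0.509, -0.1884, 0.0821]
orientation: [0.0, 0.707, 0.0, -0.707]
ft_force: [1.0, 0.2, -0.2]
finger_gap: 0.0004
```

```bash
cat >> h.py <<'E'
def prof(cam,z=.1215,r=.060,cen=None):
    c=manip.camera_params(cam);g=manip.grab_frame(cam).astype(float).mean(2)
    d=np.arange(-180,180,2.);cc=C if cen is None else cen
    P=np.c_[cc[0]+r*np.cos(np.radians(d)),cc[1]+r*np.sin(np.radians(d)),np.full(len(d),z)]
    uv=proj(c,P).astype(np.float32)
    v=cv2.remap(g.astype(np.float32),uv[:,0].reshape(-1,1),uv[:,1].reshape(-1,1),cv2.INTER_LINEAR).ravel()
    return ''.join('#' if x>150 else '+' if x>110 else '.' for x in v)
E
python3 - <<'E'
from h import *
s=manip.observe();print(s['time_s'],s['tcp_pos'],s['ft_force'])
print(prof('wrist'));print(prof('top'))
E
```

```text
11.7 [ 0.5089554  -0.18836168  0.08207116] [ 0.99938484  0.17027838 -0.20813084]
.....................................................++++.######################....................................#+######################.......................+++.......+......
################+..........................................+++++++++++++########+...................................########################...................................#####
```

The reel has turned about 39° clockwise: the webs are now centred near -42° and 76°. I'll continue.

Call:
carry_out:
  rows: [0,-0.09,0.13,0,0,-0.2,0.24,0,0,-0.32,0.34,0,0,-0.46,0.41,0,0,-0.6,0.47,0,0,-0.76,0.51,0,0,-0.91,0.53,0]

```text
time_s: 12.5
tcp_pos: [0.4831, -0.1424, 0.082]
orientation: [0.0, 0.707, 0.0, -0.707]
ft_force: [0.8, -0.8, 0.6]
finger_gap: -0.0
```

Call:
carry_out:
  rows: [0,-0.12,0,0,0,-0.23,-0.02,0,0,-0.35,-0.04,0,0,-0.42,-0.07,0,0,-0.49,-0.1,0,0,-0.49,-0.1,0]

```text
time_s: 13.1
tcp_pos: [0.4882, -0.118, 0.0818]
orientation: [-0.0, -0.707, -0.001, 0.707]
ft_force: [0.5, 0.2, 0.3]
finger_gap: -0.0001
```

```bash
python3 - <<'E'
from h import *
s=manip.observe();print(s['time_s'],s['tcp_pos'],s['ft_force'])
print(prof('wrist'));print(prof('top'));print(prof('scene',cen=np.array([.548,-.1405])))
z=s['tcp_pos'][2];a=arc(.056,[-204,-206,-208,-210,-212,-214,-216,-218,-220],z);print(way(a[0],a[1:]))
E
```

```text
13.1 [ 0.48823869 -0.11801806  0.08184894] [0.45608674 0.21561832 0.2650772 ]
................#######################..............###+...................#######################....................................#######################......................
.....................................++++++++++++++++#########################++...++++..+++++++++.........................................................++++++++++++++++++.+++++.
.............++#######################+...............++####+............+##########################+..................................+#########################+..................
[[-0.0, -0.04, -0.02], [-0.0, -0.07, -0.03], [-0.0, -0.1, -0.05], [-0.0, -0.14, -0.07], [-0.0, -0.17, -0.09], [-0.0, -0.2, -0.12], [-0.0, -0.23, -0.14], [-0.0, -0.26, -0.17]]
```

Call:
carry_out:
  rows: [0,-0.05,-0.03,0,0,-0.1,-0.05,0,0,-0.15,-0.08,0,0,-0.15,-0.08,0]

```text
time_s: 13.65
tcp_pos: [0.4923, -0.1107, 0.082]
orientation: [0.0, 0.707, 0.0, -0.707]
ft_force: [-0.0, -0.6, -0.4]
finger_gap: 0.0003
```

```bash
cat >> h.py <<'E'
def phase(cam='wrist',z=.1215,cen=None):
    c=manip.camera_params(cam);g=manip.grab_frame(cam).astype(np.float32).mean(2);cc=C if cen is None else cen
    d=np.arange(-180,180,.25);out=[]
    for r in (.05,.06,.07):
        uv=proj(c,np.c_[cc[0]+r*np.cos(np.radians(d)),cc[1]+r*np.sin(np.radians(d)),np.full(len(d),z)]).astype(np.float32)
        b=cv2.remap(g,uv[:,:1].copy(),uv[:,1:].copy(),cv2.INTER_LINEAR).ravel()>150
        e=np.flatnonzero(np.diff(b.astype(int)));L=[(d[i],d[j]) for i,j in zip(e[:-1],e[1:]) if b[i+1]]
        out+=[(r,round(float((x+y)/2),1),float(y-x)) for x,y in L if 38<y-x<50]
    return out
E
python3 - <<'E'
from h import *
s=manip.observe();print(s['time_s'],s['tcp_pos'],s['ft_force'])
print(phase());print(phase('scene',cen=np.array([.548,-.1405])))
E
```

```text
13.65 [ 0.49230314 -0.11067164  0.08196917] [-0.0310662  -0.62342579 -0.36479224]
[(0.05, -134.5, 43.0), (0.05, -14.2, 46.5), (0.05, 103.6, 46.25), (0.06, -133.5, 41.0), (0.06, -14.5, 46.0), (0.06, 103.4, 45.25), (0.07, -14.6, 45.75), (0.07, 103.8, 44.5)]
[(0.05, -138.1, 41.75), (0.06, -137.2, 43.0), (0.07, -137.5, 43.0)]
```

The wrist phase gives a notch heading of about -75°, against -76.4° for the dog. I'll nudge about 1° more, back off from the web, and lift clear to check.

Call:
carry_out:
  rows: [0,-0.02,-0.01,0,0,-0.02,-0.01,0,0,0.05,0.03,0,0,0.12,0.07,0,-0.3,0.12,0.07,0,-1,0.12,0.07,0,-2,0.12,0.3,0,-2.5,0.12,0.8,0]

```text
time_s: 14.55
tcp_pos: [0.4543, -0.1179, 0.2103]
orientation: [0.001, 0.709, -0.0, -0.705]
ft_force: [-0.6, 0.3, 0.3]
finger_gap: 0.0009
```

```bash
python3 - <<'E'
from h import *
s=manip.observe();print(s['time_s'],s['tcp_pos'],s['ft_force'])
print(phase());print(phase('top',cen=np.array([.5395,-.1408])))
c=manip.camera_params('wrist');im=manip.grab_frame('wrist');rect(c,im,(.5395,-.1409),.1215,.125,f='pics/w8.png')
E
```

```text
14.55 [ 0.4543332  -0.11786245  0.21031775] [-0.63976741  0.25154331  0.31243482]
[(0.05, -136.8, 46.0), (0.05, -15.1, 45.75), (0.05, 103.9, 44.75), (0.06, -136.8, 45.5), (0.06, -15.2, 45.5), (0.06, 104.0, 44.5), (0.07, -136.5, 45.5), (0.07, -15.5, 45.0), (0.07, 103.9, 44.25)]
[]
```

View pics/w8.png

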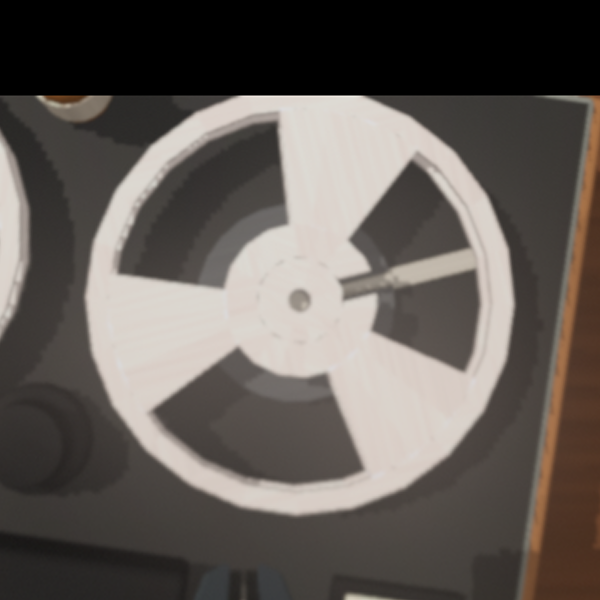

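The notch now lies in line with the dog and strip: it points along the strip at px (345,290)→(475,260), measured at -76.0° against -76.4°. The axis is at px (300,299). Next I'll move above the hub centre.

Call:
carry_out:
  rows: [0,0.2,-0.8,0,0,0.46,-1.7,0,0,0.46,-1.7,0,0.9,0.46,-1.7,0,1.8,0.46,-1.7,0,2.1,0.46,-1.7,0,2.1,0.46,-1.7,0]

```text
time_s: 15.4
tcp_pos: [0.5337, -0.139, 0.0975]
orientation: [0.001, -0.704, -0.001, 0.71]
ft_force: [-0.4, 0.6, 0.5]
finger_gap: 0.0002
```

```bash
python3 - <<'E'
from h import *
manip.grab_frame('wrist')
s=manip.observe();print(s['time_s'],s['tcp_pos'],s['ft_force'])
print(prof('wrist'))
E
```

```text
15.45 [ 0.5356369  -0.13954998  0.09981034] [0.14727761 0.1350798  0.00075099]
.......................................................####............#######################...................................############.......................................
```

Call:
carry_out:
  rows: [0,0.03,-0.08,0,0.06,0.03,-0.08,0,0.12,0.03,-0.08,0,0.18,0.03,-0.08,0,0.2,0.03,-0.08,0,0.22,0.03,-0.08,0,0.24,0.03,-0.08,0,0.24,0.03,-0.08,0]

```text
time_s: 16.3
tcp_pos: [0.541, -0.1415, 0.0898]
orientation: [-0.0, -0.707, -0.0, 0.707]
ft_force: [-0.3, 0.1, -0.4]
finger_gap: 0.0005
```

Call:
carry_out:
  rows: [0.02,0,0.02,0,0.04,0,0.02,0,0.06,0,0.02,0,0.08,0,0.02,0,0.1,0,0.02,0,0.12,0,0.02,0,0.12,0,0.02,0]

```text
time_s: 17.0
tcp_pos: [0.54, -0.1415, 0.0839]
orientation: [-0.0, -0.707, -0.0, 0.707]
ft_force: [-2.0, 0.2, 2.9]
finger_gap: 0.0003
```

It is moving down, already 4.4 mm past the first contact reading with only about 3 N. I'll continue to home.

Call:
carry_out:
  rows: [0.02,0,0,0,0.04,0,0,0,0.06,0,0,0,0.08,0,0,0,0.1,0,0,0,0.12,0,0,0,0.12,0,0,0]

```text
time_s: 17.7
tcp_pos: [0.5401, -0.1415, 0.0797]
orientation: [0.0, 0.707, 0.0, -0.707]
ft_force: [-4.9, 0.8, 14.0]
finger_gap: 0.0003
```

Call:
carry_out:
  rows: [0.01,0,0,0,0.02,0,0,0,0.03,0,0,0,0.04,0,0,0,0.04,0,0,0]

```text
time_s: 18.2
tcp_pos: [0.5401, -0.1415, 0.0796]
orientation: [0.001, 0.708, 0.0, -0.707]
ft_force: [-8.1, 2.1, 25.4]
finger_gap: 0.0002
```

There is a hard stop at reading 0.0796 (predicted 0.0793 for home), with force rising to 25 N and no further travel. I'll take the hand away.

Call:
carry_out:
  rows: [-0.2,0,0,0,-0.4,0,0,0,-1,0,0,0,-2,0,0,0,-3,0,0,0,-3,0,0.8,0,-3,0,1.6,0,-3,0,2.0,0]

```text
time_s: 19.0
tcp_pos: [0.4378, -0.1413, 0.2261]
orientation: [-0.0, -0.707, -0.0, 0.707]
ft_force: [-0.0, -0.2, -0.4]
finger_gap: 0.0003
```

Call:
carry_out:
  rows: [0,0,0,0,0,0,0,0]

```text
time_s: 19.2
tcp_pos: [0.4409, -0.1418, 0.2261]
orientation: [0.0, 0.708, 0.0, -0.707]
ft_force: [-0.3, 0.7, -0.2]
finger_gap: 0.0006
```

```bash
python3 - <<'E'
from h import *
s=manip.observe();print(s['time_s'],s['tcp_pos'],s['ft_force'])
print('home z',phase(z=.1125));print('start z',phase(z=.1215))
c=manip.camera_params('wrist');im=manip.grab_frame('wrist');rect(c,im,(.5395,-.1409),.1125,.125,f='pics/a.png')
a=manip.grab_frame('scene');t=manip.grab_frame('top')
o=np.zeros((600,800,3),np.uint8);o[:400,:400]=cv2.resize(cv2.imread('pics/a.png'),(400,400))
o[:400,400:]=cv2.resize(a[200:320,205:385][:, :120],(400,400))[...,::-1]
o[400:,:400]=cv2.resize(t[180:320,260:540],(400,200))[...,::-1]
cv2.imwrite('pics/f.png',o)
E
```

```text
19.2 [ 0.44093185 -0.14175478  0.22612727] [-0.25843558  0.65864843 -0.18260877]
home z [(0.05, -136.4, 45.25), (0.05, -15.8, 45.0), (0.05, 103.9, 44.75), (0.06, -136.2, 45.0), (0.06, -15.9, 44.75), (0.06, 104.1, 44.75), (0.07, -136.1, 44.75), (0.07, -15.9, 44.75), (0.07, 104.0, 44.5)]
start z [(0.05, -136.8, 45.0), (0.05, -16.0, 45.5), (0.05, 104.6, 44.75), (0.06, -136.8, 44.5), (0.06, -16.0, 45.5), (0.06, 104.5, 44.5), (0.07, -136.5, 44.5), (0.07, -16.0, 45.0), (0.07, 104.5, 44.5)]
```

View pics/f.png

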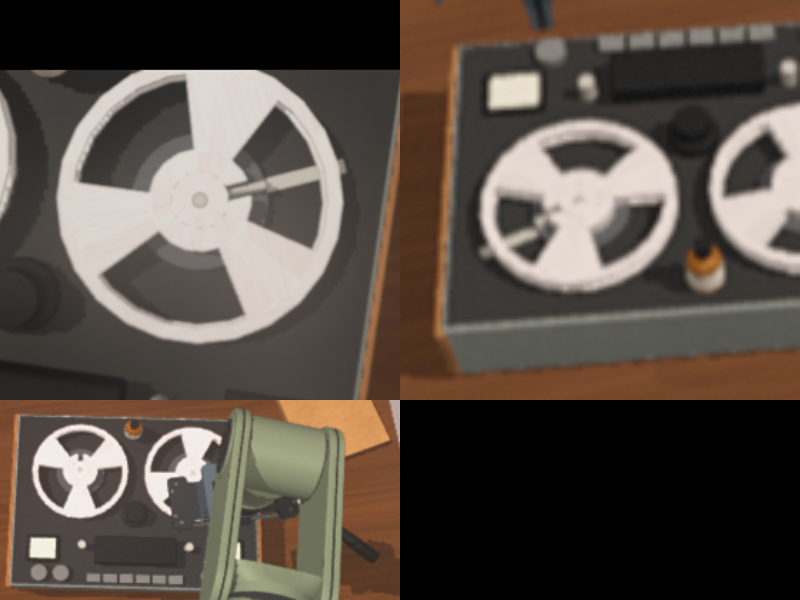

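The last picture shows the dog filling the notch, the spindle nearly flush with the hub, and the bottle, adapter and other reel in place, with the hand clear.

```bash
python3 -c "
from cell import manip
print(manip.hand_in())"
```

```text
the job is handed in; nothing more can be done
None
```

I turned the right-hand reel about 132° clockwise with the shut fingertip in a window, pressed its hub fully home, moved the hand away and handed the job in at about 19 s of the 53 s allowed.

**Last checks**
- **Alignment:** the webs put the notch at about -76.0°, against -76.4° for the dog. The final picture shows the dog filling the notch.
- **Height:** pressing met a hard stop at reading 0.0796, where I had predicted 0.0793 for home, with the force rising to 25 N and no further travel. The rim measures about 178 mm across at the home height.
- **Surroundings:** the bottle, the adapter and the other reel looked in place and the hand touched nothing. I did not measure the other reel's angle or check the loose things on the table one by one.

**What disagreed**
- **Fingertip height:** the first pass over the reel turned nothing. The real fingertip sits about 33 mm above the reported TCP. I found this by touching a web with about 2.7 N, confirmed it with a free descent in a window, and used that offset for the rest.
- **Scene camera:** it placed the reel's centre about 8 mm further out than the top and wrist cameras, which agreed with each other, so I used those two.

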